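# Sort the shoe heels into their trays

### The arm

A 6-joint arm with a two-finger parallel gripper is mounted at the origin on the work surface. World frame = base frame: x ahead of the robot, y to its left, z up, the work surface at z = 0. Lengths are in mm, angles in rad, forces in N, time in s.
With the tool pointing down it reaches from about 350 to 975 mm from the base axis. Payload 7.1 kg.
Tool frame: the origin (TCP) lies at the very end of the fingers, on their centre line; the grasp point (between the pads) lies 19 mm behind it (ctrl.pinch_z is the distance from the TCP to the grasp point, in mm); z points along the fingers, y is the direction in which the jaws open and shut (so a half turn about z gives the same grasp; the last joint's range is limited). The gripper opens to 88 mm and grips with 3 to 60 N. Pads are 20 mm wide; open, the fingers measure 115 mm over their backs; the gripper's body (75 mm by 178 mm) begins 61 mm behind the grasp point.
Start: joints at [-1.184, 0.423, 1.63, -0, 1.089, -0.019], TCP at [246.737, -574.217, 189.975] pointing down, gripper open.
Joint ranges: [-3, 3], [-0.9, 2.11], [0.09, 2.58], [-1.31, 4.45], [0.11, 2.69], [-2.54, 2.54]. Speed limits (rad/s): [2.39, 2.39, 3.01, 3.14, 3.14, 3.14].

### API

Orientations are given as a rotation vector (axis times angle).
In Python, from workcell import ctrl gives the robot as it stands.
- The arm moves only by the shell command python3 -m inch 'ROWS' [OPENING]. ROWS is JSON, a list of rows, each an object with "xyz": the shift along the tool's x, y, z in cm, a list of three; "spin": the turn about the tool's z in degrees. A call has 1 to 20 rows; each row is the pose to reach, as a shift and turn from the pose measured when the call began, along the tool's axes at that moment; what a row does not reach only later rows make up. A row lasts 1/10 s, in which the tool goes at most 50 mm and 8.59 degrees, less where a joint would pass 70% of its speed; a pose out of reach is approached as far as the arm can. A call with a gripper value outside its range is refused whole. OPENING is the closure, from 0 (fully open) to 1 (shut), set as the call begins (- or left out, the last holds). The fingers move at their own pace and stop on an object; the grip force is fixed at half the most. Time passes only in rows, so rows that repeat a pose let the fingers close. It gives the time, the measured TCP pose, the force and the opening at its end, in the units of the state.
- ctrl.get_obs(): the state, without advancing time (a new reading comes with each control period).
- ctrl.get_image(name): name is "side" or "top" or "wrist"; returns the picture (400x640x3 uint8, red, green, blue); there is no depth.
- ctrl.camera_info(name): a dict with "camera_matrix" (3x3 intrinsics, pixels), "R" (3x3) and "t" (3): a world point X has camera coordinates R X + t; the wrist camera has in their place "hand_eye" (4x4, takes a point from camera to tool coordinates, whose origin is the TCP and whose axes are the flange's). Camera axes: x right, y down, z forward; pixel columns grow to the right and rows downward; lengths in mm; the calibration is good to about 2 mm. A picture is of the moment at which its call begins: read the wrist's pose just before it. camera_info takes no time and is no camera call.
- ctrl.close_job(): hands the job in, once; it reports no verdict.
The state is a dict: "t": time; "qpos": joint angles; "qvel": joint speeds; "joint_torque": joint torques, N m; "ee_pos": TCP position; "orientation": TCP orientation; "ft_force": force on the tool from outside, world axes, zero at the start; "moment": the same for the moment, N m; "width": finger opening in mm.
Only numpy, scipy, OpenCV 4.12 (cv2) and the standard library are available. Lean on these libraries where they do the work, as an engineer would, in place of code of your own. Each camera call takes 0.05 s, during which the arm holds its last target. There are 200 camera calls.

### The job

Sort the five loose shoe heels on the bench into the three plywood trays: each heel belongs in the tray whose fixed sample heel, mounted on the ledge behind the bay, has the same shape. Leave every heel standing upright on its rubber foot, flat on the floor of the bay, two standing in the same bay where a kind has two, and do not push away or tip over the glue jar or the roll of tape that stand between the trays.

Things in the scene. Friction and masses are not known exactly. Their poses are not given: they have to be found in the camera images.
- block_heel_a: Loose beige plastic shoe heel with a black 6 mm rubber foot at the bottom, flat top, standing on the bench; plain rectangular block, vertical sides, 46 mm long (its x) by 36 mm wide (its y), 55 mm tall, about 60 g. Origin at the centre of the underside, z up. Identical to the other block heel.
- block_heel_b: Loose beige plastic shoe heel with a black 6 mm rubber foot at the bottom, flat top, standing on the bench; plain rectangular block, vertical sides, 46 mm long (its x) by 36 mm wide (its y), 55 mm tall, about 60 g. Origin at the centre of the underside, z up. Identical to the other block heel.
- round_heel_a: Loose beige plastic shoe heel with a black 6 mm rubber foot at the bottom, flat top, standing on the bench; plain upright cylinder of 40 mm diameter, 55 mm tall, about 55 g. Origin at the centre of the underside, z up. Identical to the other round heel.
- round_heel_b: Loose beige plastic shoe heel with a black 6 mm rubber foot at the bottom, flat top, standing on the bench; plain upright cylinder of 40 mm diameter, 55 mm tall, about 55 g. Origin at the centre of the underside, z up. Identical to the other round heel.
- low_heel: Loose beige plastic shoe heel with a black 6 mm rubber foot at the bottom, flat top, standing on the bench; low D-shaped heel: 52 mm long (its x), 38 mm wide (its y), only 34 mm tall, flat end towards its -x, half-round end (radius 19 mm) towards its +x, about 45 g. Origin at the centre of the underside, z up.
- tray_block: Fixed plywood tray, open bay 128 (x) by 78 mm (y) outside, 120 by 70 inside, walls 22 mm high, floor 4 mm thick. A 10 mm high ledge at x 64 to 126 mm, at the end away from the robot, carries a fixed sample heel centred at x 95 mm: rectangular block, 55 mm tall; both block heels belong in this bay. Trays differ only in the sample. Origin: bay centre, bench height; x along the bay, z up.
- tray_round: Fixed plywood tray, open bay 128 (x) by 78 mm (y) outside, 120 by 70 inside, walls 22 mm high, floor 4 mm thick. A 10 mm high ledge at x 64 to 126 mm, at the end away from the robot, carries a fixed sample heel centred at x 95 mm: round, 55 mm tall; both round heels belong in this bay. Trays differ only in the sample. Origin: bay centre, bench height; x along the bay, z up.
- tray_low: Fixed plywood tray, open bay 128 (x) by 78 mm (y) outside, 120 by 70 inside, walls 22 mm high, floor 4 mm thick. A 10 mm high ledge at x 64 to 126 mm, at the end away from the robot, carries a fixed sample heel centred at x 95 mm: low D shape, 34 mm tall; the low heel belongs in this bay. Trays differ only in the sample. Origin: bay centre, bench height; x along the bay, z up.
- glue_jar: Bystander: loose glue jar with a black cap, 66 mm diameter, 60 mm tall, 0.3 kg, standing between two trays; origin at the centre of its underside. To be left alone.
- tape_roll: Bystander: loose roll of masking tape lying flat between two trays, 76 mm outer and 54 mm inner diameter, 22 mm high, 80 g; origin at the centre of its underside. To be left alone.
Not all that is in view belongs to the job. What is shaped like the low_heel but purple or turquoise is not meant.

How it is judged:
By the outcome, as a careful person would: the job done as asked, in the order asked, and still so for the second after the job is handed in, with the robot touching nothing.
It also fails if it takes over 128 s, if anything falls off the work surface, if the arm or the gripper's body presses on something with over 40 N, if the wrist force passes 120 N, or if a joint passes its speed limit or range.

## Working session

There is one attempt and no reset: what is moved stays moved. The work goes in short steps, Python scripts to look and compute and a shell command to move; the robot and the scene stay as the last step left them, time stands still between calls to the robot, and variables do not carry over. Pictures are saved under pics/ and viewed, about 12 in all and at most 16, crops included, and the job is handed in when it is done.

```bash
mkdir -p pics
cat > h.py <<'E'
import numpy as np, cv2
from scipy.spatial.transform import Rotation as Ro
from workcell import ctrl
def snap(n,f):
    o=ctrl.get_obs(); im=ctrl.get_image(n); cv2.imwrite('pics/'+f,im[:,:,::-1]); np.save('pics/'+f+'.npy',im); return o,im
def cam(n,o=None):
    c=ctrl.camera_info(n); K=np.array(c['camera_matrix'])
    if 'hand_eye' in c:
        T=np.eye(4);T[:3,:3]=Ro.from_rotvec(o['orientation']).as_matrix();T[:3,3]=o['ee_pos']
        M=T@np.array(c['hand_eye']); return K,M[:3,:3],M[:3,3]
    R=np.array(c['R']);return K,R.T,-R.T@np.array(c['t'])
def ray(n,uv,z,o=None):
    K,R,p=cam(n,o); uv=np.atleast_2d(uv).astype(float)
    d=(R@np.linalg.inv(K)@np.c_[uv,np.ones(len(uv))].T).T
    return p+d*((z-p[2])/d[:,2])[:,None]
def proj(n,X,o=None):
    K,R,p=cam(n,o); c=(np.atleast_2d(X)-p)@R; q=c@K.T; return q[:,:2]/q[:,2:]
E
python3 - <<'E'
from h import *
for n in('top','side','wrist'):
    o,_=snap(n,n+'0.png'); K,R,p=cam(n,o); print(n,K.round(1).tolist(),R.round(2).tolist(),p.round(0))
print(o)
E
```

```text
top [[363.4, 0.0, 321.4], [0.0, 363.4, 200.4], [0.0, 0.0, 1.0]] [[0.03, -0.99, 0.16], [-1.0, -0.03, -0.0], [0.01, -0.16, -0.99]] [ 355.   49. 1050.]
side [[520.8, 0.0, 316.0], [0.0, 520.8, 193.1], [0.0, 0.0, 1.0]] [[-0.96, -0.15, 0.25], [-0.29, 0.54, -0.79], [-0.02, -0.83, -0.56]] [ 138. 1195.  819.]
wrist [[294.3, 0.0, 324.7], [0.0, 294.3, 204.1], [0.0, 0.0, 1.0]] [[0.39, -0.88, -0.25], [-0.92, -0.38, -0.11], [0.0, 0.27, -0.96]] [ 315. -544.  385.]
{'t': 0.1, 'qpos': array([-1.18397997e+00,  4.23768702e-01,  1.63057780e+00, -2.87550269e-06,
        1.08862533e+00, -1.90056323e-02]), 'qvel': array([-7.78579547e-05, -1.92241566e-03, -1.86995431e-03, -2.11276588e-04,
        1.54440215e-03, -6.86219134e-04]), 'joint_torque': array([ 2.50357789e-04, -5.45615709e+01, -2.74324715e+01,  6.45416742e-02,
        1.87648670e-02, -4.25336157e-05]), 'ee_pos': array([ 246.55031457, -573.72933956,  189.29085578]), 'orientation': array([-3.07581196e+00, -6.32827219e-01,  3.99932957e-04]), 'ft_force': array([-0.74226514,  0.96356807,  0.43167107]), 'moment': array([-0.01701738,  0.02563978,  0.00729641]), 'width': 87.53961523465404}
```

View pics/top0.png

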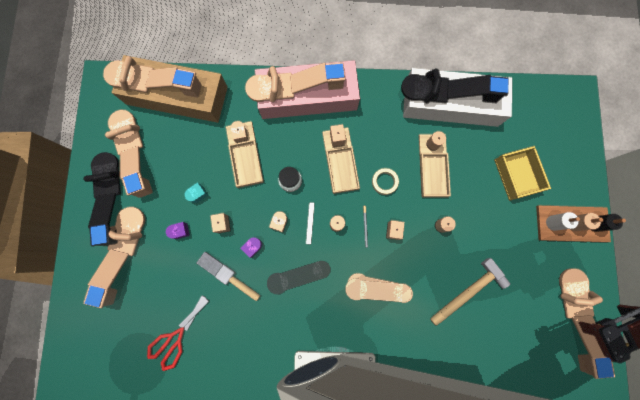

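View pics/side0.png

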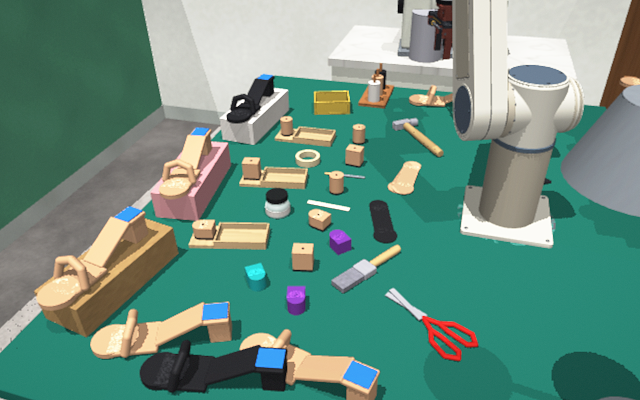

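The top view shows heels at about (220,223) block, (278,221) low, (338,224) round, (397,230) block and (447,224) round. The trays are at (245,158), (342,165) and (434,170), with samples low, block and round as seen in the side view.

Run:
```python
from h import *
def segs(n,box,amin):
    im=np.load(f'pics/{n}0.png.npy'); hsv=cv2.cvtColor(im,cv2.COLOR_RGB2HSV)
    m=((hsv[...,0]<28)&(hsv[...,1]>50)&(hsv[...,2]>90)).astype(np.uint8)
    k=np.zeros_like(m);k[box[1]:box[3],box[0]:box[2]]=1;m*=k
    cs,_=cv2.findContours(m,0,1); return [c for c in cs if cv2.contourArea(c)>amin]
for n,box in(('top',(190,110,480,245)),('side',(190,110,380,275))):
    for c in segs(n,box,60):
        (cx,cy),wh,a=cv2.minAreaRect(c); M=cv2.moments(c)
        print(n,np.round([M['m10']/M['m00'],M['m01']/M['m00']],1),'rect',np.round([cx,cy,*wh,a],1),'z0',ray(n,(cx,cy),0)[0,:2].round(),'z55',ray(n,(cx,cy),55)[0,:2].round())
a=cv2.imread('pics/top0.png')[110:250,190:480];cv2.imwrite('pics/topc.png',cv2.resize(a,None,fx=2.75,fy=2.75,interpolation=2))
```

```text
top [395.2 229.7] rect [395.1 229.7  15.7  17.9   6.3] z0 [ 447. -170.] z55 [ 442. -159.]
top [445.8 223.8] rect [445. 224.  14.  18.  90.] z0 [ 467. -315.] z55 [ 461. -296.]
top [337. 223.] rect [337. 223.  14.  14.  90.] z0 [461.  -1.] z55 [455.   1.]
top [218.6 222.6] rect [218.5 222.6  18.1  14.1  81.9] z0 [452. 341.] z55 [447. 326.]
top [278.5 221.6] rect [278.5 220.7  14.2  18.7  20.6] z0 [463. 168.] z55 [457. 162.]
top [434.  165.2] rect [434.  164.   65.5  28.3  86.9] z0 [ 646. -287.] z55 [ 631. -269.]
top [340.4 159.3] rect [340.4 158.   66.9  27.1  80.5] z0 [656.  -7.] z55 [640.  -4.]
top [243.8 153.8] rect [243.5 152.7  65.   27.5  79.4] z0 [664. 283.] z55 [648. 270.]
top [284.2 112.7] rect [289.  113.5   7.   58.   90. ] z0 [791. 152.] z55 [768. 147.]
side [302.2 256. ] rect [302.5 256.   26.   21.   90. ] z0 [462. 295.] z55 [440. 355.]
side [228.7 234.9] rect [229.4 234.4  78.3  28.5   2.4] z0 [667. 265.] z55 [632. 328.]
side [319.1 218.6] rect [319.5 219.   20.   21.   90. ] z0 [465. 142.] z55 [443. 212.]
side [335.8 181.6] rect [334. 182.  22.  18.  90.] z0 [476. -43.] z55 [453.  40.]
side [270.9 175.6] rect [273.2 172.5  67.5  29.6   2.4] z0 [667. -47.] z55 [631.  37.]
side [307.5 162.9] rect [308.  161.   11.   23.6  82.6] z0 [ 586. -140.] z55 [556. -50.]
side [306.8 154.2] rect [307.  154.5   7.   18.   90. ] z0 [ 602. -178.] z55 [570. -86.]
side [354.2 154.6] rect [354.1 154.6  17.4  20.8   5.2] z0 [ 457. -216.] z55 [ 435. -121.]
side [198.1 153.9] rect [201.  158.5  59.   22.   90. ] z0 [919. -67.] z55 [866.  18.]
side [358.5 133.2] rect [358.5 133.   18.   11.   90. ] z0 [ 477. -365.] z55 [ 454. -260.]
side [303.7 133.9] rect [305.4 131.3  58.5  25.6   8.1] z0 [ 656. -331.] z55 [ 621. -228.]
side [331.8 111.5] rect [332. 112.   4.  34.  90.] z0 [ 609. -504.] z55 [ 577. -390.]
```

View pics/topc.png

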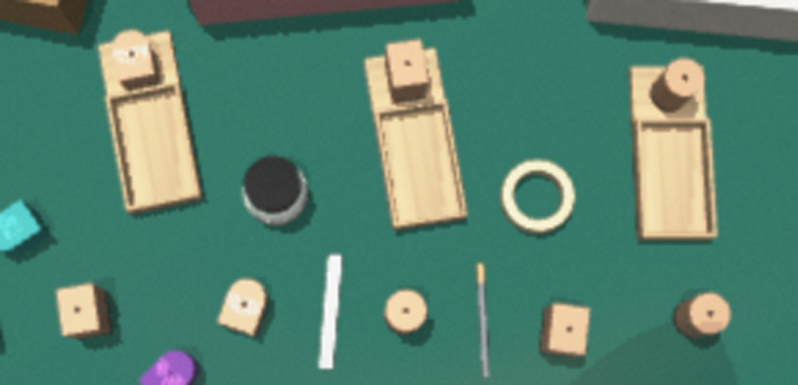

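```bash
cat >> h.py <<'E'
def rel(x,y,z,yaw):
    """shift in cm + spin deg from present pose; yaw = world angle (deg) of tool y (jaw) axis, mod 180"""
    o=ctrl.get_obs(); R=Ro.from_rotvec(o['orientation']).as_matrix()
    d=R.T@(np.array([x,y,z])-o['ee_pos'])/10
    cur=np.degrees(np.arctan2(R[1,1],R[0,1])); s=-((yaw-cur+90)%180-90)
    print('t',round(o['t'],2),'at',o['ee_pos'].round(1),'jawyaw',round(cur,1),'q6',o['qpos'][5].round(2),'-> xyz',d.round(2),'spin',round(s,1));
E
python3 - <<'E'
from h import *
f=lambda c:(np.array(c)+.5)/2.75-.5+np.array([190,110])
for n,c,z in(('rB',(711,313),55),('bB',(569,328),55),('rA',(405,310),55),('low',(244,303),34),('bA',(77,310),55)): print(n,ray('top',f(c),z)[0].round())
for n,c in(('low',[(130,213),(201,199),(184,85),(111,96)]),('block',[(395,229),(466,216),(445,101),(377,115)]),('round',[(641,239),(716,239),(711,121),(637,121)])):
    P=ray('top',f(c),22); print(n,P.mean(0).round(), P[:,:2].round().tolist())
rel(340,-240,260,90)
print(Ro.from_rotvec(ctrl.get_obs()['orientation']).as_matrix().round(2))
print(np.array(ctrl.camera_info('wrist')['hand_eye']).round(2))
E
```

```text
rB [ 463. -305.   55.]
bB [ 444. -162.   55.]
rA [457.   1.  55.]
low [462. 165.  34.]
bA [448. 328.  55.]
low [625. 267.  22.] [[554.0, 290.0], [571.0, 217.0], [695.0, 241.0], [681.0, 318.0]]
block [615. -13.  22.] [[545.0, 12.0], [561.0, -62.0], [686.0, -38.0], [668.0, 34.0]]
round [ 607. -284.   22.] [[542.0, -245.0], [544.0, -324.0], [672.0, -322.0], [670.0, -243.0]]
t 0.15 at [ 246.6 -573.8  189.4] jawyaw -66.8 q6 -0.02 -> xyz [ 21.76 -26.99  -7.03] spin 23.2
[[ 0.92  0.39 -0.  ]
 [ 0.39 -0.92  0.  ]
 [ 0.   -0.   -1.  ]]
[[  -0.     -0.96   -0.27   74.81]
 [   1.     -0.      0.     -0.93]
 [  -0.     -0.27    0.96 -195.52]
 [   0.      0.      0.      1.  ]]
```

Run:
```python
from h import *
rel(450,-170,200,90)
```

```text
t 0.15 at [ 246.6 -573.8  189.4] jawyaw -66.8 q6 -0.02 -> xyz [ 34.63 -29.07  -1.03] spin 23.2
```

```bash
python3 -m inch '[{"xyz":[3.5,-3,-0.1],"spin":3},{"xyz":[7,-6,-0.2],"spin":8},{"xyz":[10.5,-9,-0.3],"spin":14},{"xyz":[14,-12,-0.5],"spin":20},{"xyz":[17.5,-15,-0.6],"spin":23.2},{"xyz":[21,-18,-0.8],"spin":23.2},{"xyz":[24.5,-21,-1],"spin":23.2},{"xyz":[28,-24,-1],"spin":23.2},{"xyz":[31.5,-26.5,-1],"spin":23.2},{"xyz":[34.6,-29,-1],"spin":23.2},{"xyz":[34.6,-29,-1],"spin":23.2},{"xyz":[34.6,-29,-1],"spin":23.2}]' 0
python3 - <<'E'
from h import *
import pickle
o,im=snap('wrist','w1.png'); pickle.dump(o,open('pics/w1.o','wb')); rel(450,170,200,90)
E
```

```text
t: 1.35
ee_pos: [450.0, -170.2, 199.6]
orientation: [-3.141, -0.005, 0.002]
ft_force: [-0.6, -0.2, 0.4]
width: 87.7
t 1.4 at [ 449.7 -170.9  199.6] jawyaw -89.9 q6 1.18 -> xyz [ 1.000e-01 -3.409e+01 -1.000e-02] spin 0.1
```

View pics/w1.png

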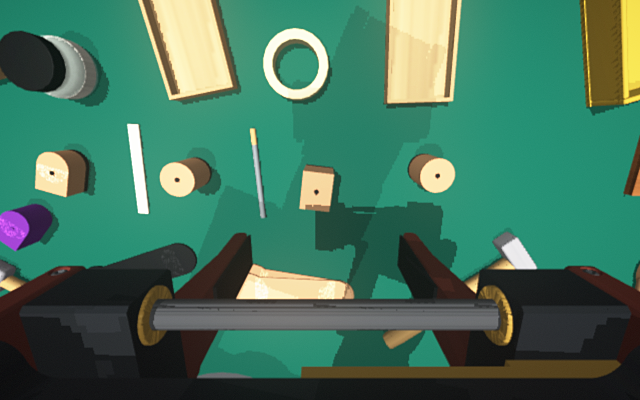

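The dark dots marking the top centres are at low (51,173), round (177,180), block (317,192) and round (437,174). Next is a second view with a baseline.

```bash
python3 -m inch '[{"xyz":[0.5,-3.5,-1],"spin":0},{"xyz":[1,-7,-2],"spin":0},{"xyz":[1.5,-10.5,-3],"spin":0},{"xyz":[2,-14,-4],"spin":0},{"xyz":[3,-17.5,-5],"spin":0},{"xyz":[4,-21,-6],"spin":0},{"xyz":[5,-24.5,-6],"spin":0},{"xyz":[5,-27,-6],"spin":0},{"xyz":[5,-28,-6],"spin":0},{"xyz":[5,-28,-6],"spin":0},{"xyz":[5,-28,-6],"spin":0}]' 0
python3 - <<'E'
from h import *
import pickle
o,im=snap('wrist','w2.png'); pickle.dump(o,open('pics/w2.o','wb')); print(o['ee_pos'])
E
```

```text
t: 2.5
ee_pos: [499.1, 107.7, 259.6]
orientation: [-3.141, -0.001, 0.002]
ft_force: [-0.7, 0.2, -0.3]
width: 88.1
[499.10378518 107.68142399 259.5841165 ]
```

View pics/w2.png

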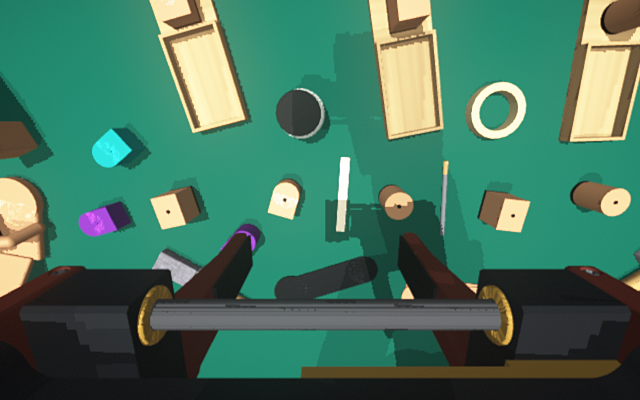

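Second view: dots at block (168,212), low (284,200), round (399,206), block (513,215) and round (615,203). All three bays are visible.

Run:
```python
from h import *
import pickle
O={k:pickle.load(open(f'pics/{k}.o','rb')) for k in('w1','w2')}
I={k:np.load(f'pics/{k}.png.npy') for k in('w1','w2')}
def dot(k,c):
    g=cv2.cvtColor(I[k],cv2.COLOR_RGB2GRAY).astype(float);x,y=c;w=g[y-4:y+5,x-4:x+5];q=np.clip(np.median(w)-15-w,0,None)
    yy,xx=np.mgrid[y-4:y+5,x-4:x+5];return (np.array([(q*xx).sum(),(q*yy).sum()])/q.sum()) if q.sum()>0 else np.array(c,float)
def tri(L):
    A=np.zeros((3,3));b=np.zeros(3)
    for n,uv,o in L:
        K,R,p=cam(n,o);d=R@np.linalg.inv(K)@np.r_[uv,1];d/=np.linalg.norm(d);Q=np.eye(3)-np.outer(d,d);A+=Q;b+=Q@p
    return np.linalg.solve(A,b)
D={'low':((51,173),(284,200)),'rA':((177,180),(399,206)),'bB':((317,192),(513,215)),'rB':((437,174),(615,203))}
for n,(a,b) in D.items():
    a,b=dot('w1',a),dot('w2',b);print(n,tri([('wrist',a,O['w1']),('wrist',b,O['w2'])]).round(1),a.round(1),b.round(1))
b=dot('w2',(168,212));print('bA',tri([('wrist',b,O['w2']),('top',(217.7,222.4),None)]).round(1),b, ray('wrist',b,55,O['w2']).round(1))
def face(k,c,h,r=24):
    x,y=c;im=I[k][y-r:y+r,x-r:x+r];V=im.max(2).astype(int);G=cv2.cvtColor(im,cv2.COLOR_RGB2HSV)
    ref=np.median(V[r-6:r+6,r-6:r+6]);m=((G[...,0]<28)&(abs(V-ref)<25)&(G[...,1]>30)).astype(np.uint8);m=cv2.morphologyEx(m,cv2.MORPH_CLOSE,np.ones((3,3),np.uint8))
    cs,_=cv2.findContours(m,0,1);cc=max(cs,key=cv2.contourArea)[:,0]+[x-r,y-r]
    P=ray('wrist',cc,h,O[k])[:,:2].astype(np.float32);(cx,cy),wh,a=cv2.minAreaRect(P);print(k,c,np.round([cx,cy,*wh,a],1))
face('w2',(168,212),55);face('w2',(513,215),55);face('w1',(317,192),55);face('w2',(284,200),34);face('w1',(51,173),34)
for n,k,c in(('low','w2',[(194,132),(246,120),(214,22),(162,38)]),('block','w2',[(386,139),(442,131),(438,30),(376,42)]),('blocknear','w1',[(172,100),(238,90)]),('roundnear','w1',[(385,104),(452,101)])):
    P=ray('wrist',c,22,O[k])[:,:2];print(n,P.round().tolist(),P.mean(0).round())
z=[]
for s,(x0,y0,x1,y1) in(('w2',(140,0,260,145)),('w2',(355,0,455,150)),('w1',(370,0,470,115))): z.append(cv2.resize(I[s][y0:y1,x0:x1,::-1],(3*(x1-x0)-3*(x1-x0)%1,3*(y1-y0))))
H=max(a.shape[0] for a in z);z=[cv2.copyMakeBorder(a,0,H-a.shape[0],0,0,0) for a in z];cv2.imwrite('pics/tr.png',cv2.resize(np.hstack(z),None,fx=.8,fy=.8))
```

```text
low [462.1 168.   34.7] [ 51.5 172.7] [284.3 199.5]
rA [458.    4.   55.8] [176.7 179.5] [398.6 206.3]
bB [ 444.4 -159.    56.5] [316.  191.6] [512.6 215.3]
rB [ 463.9 -300.1   56.4] [437.2 175.4] [615.3 202.1]
bA [448.8 330.1  54.5] [167.72071006 211.44497041] [[449.8 331.6  55. ]]
w2 (168, 212) [450.  331.4  46.6  36.3  12.1]
w2 (513, 215) [ 444.1 -159.6   36.1   46.3   83.4]
w1 (317, 192) [ 444.4 -159.    35.6   45.8   83.4]
w2 (284, 200) [462.2 168.5  38.   52.4  73.2]
w1 (51, 173) [461.6 168.8  37.9  52.8  72.5]
low [[558.0, 295.0], [575.0, 220.0], [697.0, 252.0], [679.0, 323.0]] [627. 273.]
block [[549.0, 20.0], [560.0, -59.0], [688.0, -40.0], [674.0, 41.0]] [618. -10.]
blocknear [[548.0, 14.0], [560.0, -66.0]] [554. -26.]
roundnear [[544.0, -241.0], [548.0, -322.0]] [ 546. -282.]
```

View pics/tr.png

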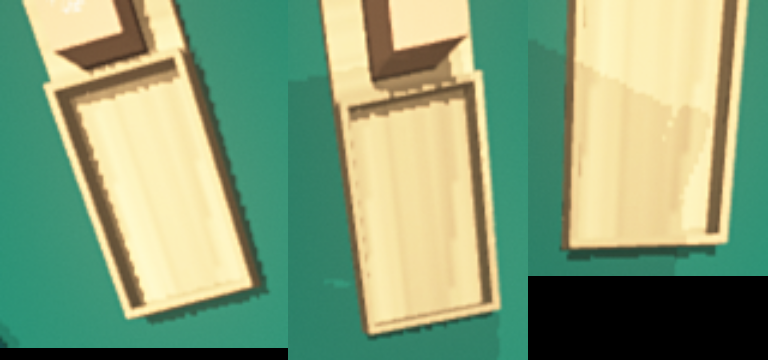

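Run:
```python
from h import *
rel(450,331.5,26,102.1)
```

```text
t 2.55 at [499.1 107.6 259.7] jawyaw -90.0 q6 1.76 -> xyz [ -4.87 -22.38  23.38] spin -12.1
```

```bash
python3 -m inch '[{"xyz":[-0.8,-3.7,2],"spin":-2},{"xyz":[-1.6,-7.5,4],"spin":-5},{"xyz":[-2.5,-11.5,7],"spin":-8},{"xyz":[-3.3,-15,10],"spin":-12.1},{"xyz":[-4.2,-19,13],"spin":-12.1},{"xyz":[-4.87,-22.4,15],"spin":-12.1},{"xyz":[-4.87,-22.4,16],"spin":-12.1},{"xyz":[-4.87,-22.4,16],"spin":-12.1},{"xyz":[-4.87,-22.4,18],"spin":-12.1},{"xyz":[-4.87,-22.4,20.5],"spin":-12.1},{"xyz":[-4.87,-22.4,22.5],"spin":-12.1},{"xyz":[-4.87,-22.4,23.4],"spin":-12.1},{"xyz":[-4.87,-22.4,23.4],"spin":-12.1},{"xyz":[-4.87,-22.4,23.4],"spin":-12.1}]' 0
python3 -m inch '[{"xyz":[0,0,0],"spin":0},{"xyz":[0,0,0],"spin":0},{"xyz":[0,0,0],"spin":0},{"xyz":[0,0,0],"spin":0},{"xyz":[0,0,0],"spin":0},{"xyz":[0,0,0],"spin":0},{"xyz":[0,0,0],"spin":0}]' 1
python3 - <<'E'
from h import *
rel(645,-8,31,99)
E
```

```text
t: 3.95
ee_pos: [451.0, 331.3, 26.9]
orientation: [-3.123, -0.33, 0.0]
ft_force: [-0.2, 0.5, -0.3]
width: 87.8
t: 4.65
ee_pos: [451.0, 331.3, 26.8]
orientation: [-3.123, -0.33, 0.0]
ft_force: [-0.2, -0.1, -0.3]
width: 35.4
t 4.65 at [451.  331.3  26.8] jawyaw -77.9 q6 1.97 -> xyz [11.88 37.24 -0.46] spin 3.1
```

```bash
python3 -m inch '[{"xyz":[0,0,-2.5],"spin":0},{"xyz":[0,0,-6],"spin":0},{"xyz":[0.5,1.5,-9.5],"spin":0},{"xyz":[1.5,5,-9.5],"spin":1},{"xyz":[3,9.5,-9.5],"spin":2},{"xyz":[4.5,14,-9.5],"spin":3.1},{"xyz":[6,18.5,-9.5],"spin":3.1},{"xyz":[7.5,23,-9.5],"spin":3.1},{"xyz":[9,27.5,-9.5],"spin":3.1},{"xyz":[10.5,32,-9.5],"spin":3.1},{"xyz":[11.4,35.5,-9.5],"spin":3.1},{"xyz":[11.9,37.2,-9],"spin":3.1},{"xyz":[11.9,37.2,-8],"spin":3.1},{"xyz":[11.9,37.2,-6],"spin":3.1},{"xyz":[11.9,37.2,-4],"spin":3.1},{"xyz":[11.9,37.2,-2.2],"spin":3.1},{"xyz":[11.9,37.2,-1],"spin":3.1},{"xyz":[11.9,37.2,-0.5],"spin":3.1},{"xyz":[11.9,37.2,-0.45],"spin":3.1},{"xyz":[11.9,37.2,-0.45],"spin":3.1}]'
python3 - <<'E'
from h import *
snap('wrist','w3.png');rel(645,-8,31,99)
E
```

```text
t: 6.65
ee_pos: [645.4, -7.2, 31.4]
orientation: [-3.131, -0.246, -0.001]
ft_force: [0.6, 0.1, 1.3]
width: 0.7
t 6.7 at [645.6  -7.3  31.7] jawyaw -81.0 q6 1.38 -> xyz [-0.07  0.06  0.07] spin -0.0
```

View pics/w3.png

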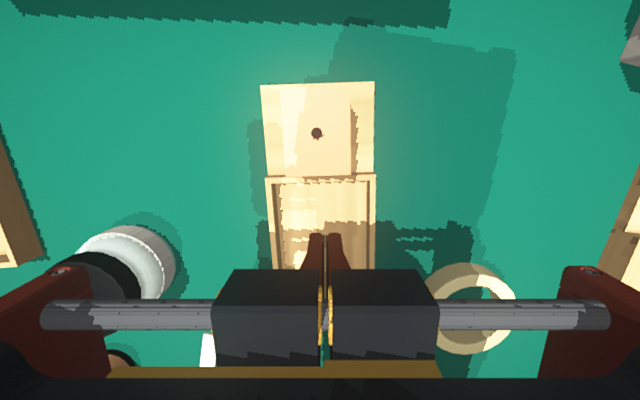

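The gripper came shut at 0.7 mm, so the heel was lost on the way. I'll look for it.

```bash
python3 -m inch '[{"xyz":[0,0,-3],"spin":0},{"xyz":[-3,0,-7],"spin":0},{"xyz":[-7,0,-11],"spin":0},{"xyz":[-12,-1,-16],"spin":0},{"xyz":[-14,-1,-20],"spin":0},{"xyz":[-14,-1,-22],"spin":0},{"xyz":[-14,-1,-22],"spin":0}]' 0
python3 - <<'E'
from h import *
o,w=snap('wrist','w4.png');_,s=snap('side','s4.png');_,t=snap('top','t4.png');print(o['ee_pos'])
cv2.imwrite('pics/c4.png',np.hstack([cv2.resize(s[140:300,170:400],None,fx=1.7,fy=1.7),cv2.resize(t[120:280,180:410],None,fx=1.7,fy=1.7)])[:,:,::-1])
E
```

```text
t: 7.4
ee_pos: [507.5, -19.9, 257.9]
orientation: [3.131, 0.245, 0.018]
ft_force: [0.5, 0.4, 0.5]
width: 52.8
[507.50155761 -19.85057298 257.87335873]
```

View pics/c4.png

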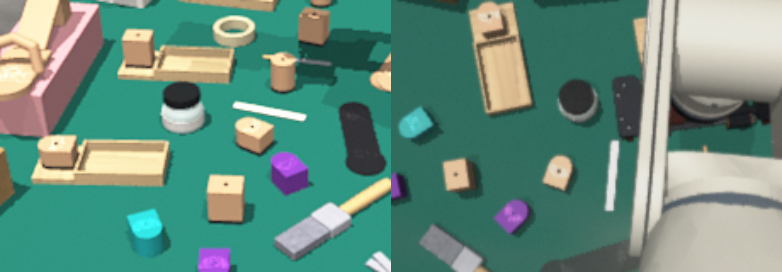

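The heel still stands near its original place. The fingers need about 0.8 s to close, so I lifted before the grip force had built up. I'll re-measure and wait longer this time.

Run:
```python
from h import *
o=ctrl.get_obs(); print(proj('wrist',[450,331,55],o), proj('top',[450,331,55]))
im=np.load('pics/t4.png.npy');hsv=cv2.cvtColor(im,cv2.COLOR_RGB2HSV);m=((hsv[...,0]<28)&(hsv[...,1]>50)&(hsv[...,2]>90)).astype(np.uint8);m[:,300:]=0;m[:205]=0;m[245:]=0;m[:,:190]=0
for c in cv2.findContours(m,0,1)[0]:
    if cv2.contourArea(c)>60: print(cv2.minAreaRect(c))
rel(450,331,24,102)
```

```text
[[ 62.67422536 179.34203054]] [[216.80563188 221.54129263]]
((218.2799835205078, 222.45999145507812), (17.677669525146484, 13.717872619628906), 81.8698959350586)
((278.45001220703125, 220.65000915527344), (13.914020538330078, 18.657434463500977), 18.43494987487793)
t 7.55 at [505.7 -19.5 251.8] jawyaw -81.0 q6 1.35 -> xyz [ -0.09 -35.48  22.8 ] spin -3.0
```

View pics/w4.png

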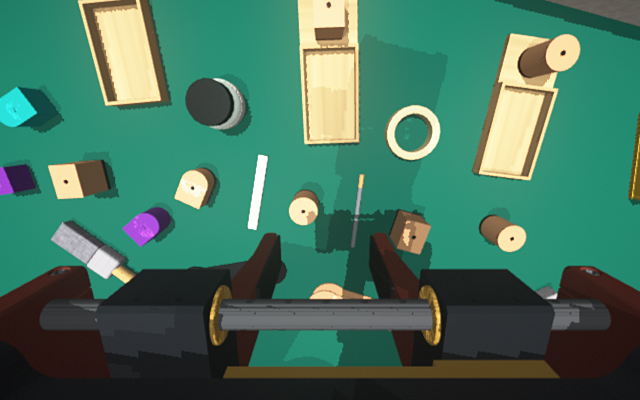

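Run:
```python
from h import *
o=dict(ee_pos=np.array([507.5,-19.85,257.87]),orientation=np.array([3.131,.245,.018]))
P=ray('wrist',[(474,176),(537,182),(557,90),(496,82)],22,o)[:,:2];print(P.round(),P.mean(0).round())
P=ray('wrist',[(303,143),(357,143),(358,45),(303,45)],22,o)[:,:2];print(P.round(),P.mean(0).round())
print(ray('wrist',[(304,211)],55,o),ray('wrist',[(66,182)],55,o))
rel(458,4,24,92)
```

```text
[[ 541. -239.]
 [ 547. -335.]
 [ 675. -318.]
 [ 671. -232.]] [ 608. -281.]
[[549.  18.]
 [561. -58.]
 [687. -36.]
 [676.  36.]] [618. -10.]
[[458.22721142   2.25829132  55.        ]] [[449.02124287 330.70212631  55.        ]]
t 7.55 at [505.7 -19.5 251.8] jawyaw -81.0 q6 1.35 -> xyz [-4.39 -3.05 22.77] spin 7.0
```

```bash
python3 -m inch '[{"xyz":[-2,-1.5,3],"spin":3},{"xyz":[-4.4,-3,7],"spin":7},{"xyz":[-4.4,-3,11.5],"spin":7},{"xyz":[-4.4,-3,15],"spin":7},{"xyz":[-4.4,-3,18],"spin":7},{"xyz":[-4.4,-3,20.5],"spin":7},{"xyz":[-4.4,-3,22.2],"spin":7},{"xyz":[-4.4,-3,22.8],"spin":7},{"xyz":[-4.4,-3,22.8],"spin":7}]' 0.25
python3 -m inch '[{"xyz":[0,0,0],"spin":0},{"xyz":[0,0,0],"spin":0},{"xyz":[0,0,0],"spin":0},{"xyz":[0,0,0],"spin":0},{"xyz":[0,0,0],"spin":0},{"xyz":[0,0,0],"spin":0},{"xyz":[0,0,0],"spin":0},{"xyz":[0,0,0],"spin":0},{"xyz":[0,0,-1],"spin":0},{"xyz":[0,0,-3],"spin":0},{"xyz":[0,0,-6],"spin":0},{"xyz":[0,0,-9.5],"spin":0},{"xyz":[0,0,-9.5],"spin":0}]' 1
python3 - <<'E'
from h import *
rel(638,-280,28.5,92)
E
```

```text
t: 8.45
ee_pos: [456.7, 3.5, 22.1]
orientation: [-3.14, -0.054, 0.003]
ft_force: [0.1, -0.0, -0.2]
width: 66.3
t: 9.75
ee_pos: [460.0, 3.3, 121.1]
orientation: [-3.14, -0.054, -0.01]
ft_force: [0.3, -0.1, 0.6]
width: 0.6
t 9.75 at [460.    3.3 121.1] jawyaw -88.0 q6 1.52 -> xyz [16.76 28.93  9.35] spin -0.0
```

Run:
```python
from h import *
o,w=snap('wrist','w5.png');_,s=snap('side','s5.png');print(o['ee_pos'])
cv2.imwrite('pics/c5.png',np.hstack([w[100:340,160:480],cv2.resize(s[100:260,240:400],(320,320))[:240]])[:,:,::-1])
```

```text
[460.00729405   3.34100794 121.11210163]
```

View pics/c5.png

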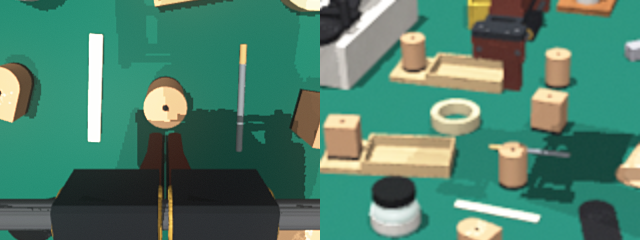

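```bash
python3 - <<'E'
from h import *
o=ctrl.get_obs();print(proj('wrist',[o['ee_pos'],[458,3,55]],o),ray('wrist',(325,207),55,o))
print('side: tcp',proj('side',[o['ee_pos'],[458,3,55]]))
E
python3 - <<'E'
import cv2
s=cv2.imread('pics/s5.png');w=cv2.imread('pics/w5.png')
import numpy as np
cv2.imwrite('pics/c6.png',np.hstack([cv2.resize(w[180:280,265:385],None,fx=3,fy=3),cv2.resize(s[50:150,290:410],None,fx=3,fy=3)]))
E
```

```text
[[325.95269063 230.51344443]
 [326.13465587 205.46731562]] [[456.50807724   3.98623678  55.        ]]
side: tcp [[335.92057152 155.24341558]
 [335.74474021 174.85412227]]
```

View pics/c6.png

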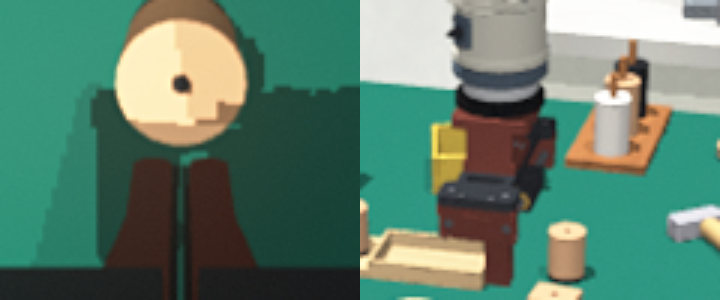

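The side view shows the finger ends about 11 px above the projected TCP, so the real fingertips sit well above the reported TCP. That would explain both missed grips. I'll quantify it.

Run:
```python
from h import *
o=ctrl.get_obs();x,y,z=o['ee_pos']
for dz in(0,10,20,30,40): print(dz,'side',proj('side',[[x-10,y+13,z+dz],[x+10,y+13,z+dz]]).round(1).tolist(),'wrist front edge',proj('wrist',[x+10,y,z+dz],o).round(1).tolist())
s=np.load('pics/s5.png.npy').astype(int)
for u in(324,330,336): print(u,[tuple(s[v,u]) for v in range(138,156,1)])
```

```text
0 side [[338.3, 158.0], [331.1, 157.1]] wrist front edge [[326.5, 217.1]]
10 side [[338.3, 154.8], [331.1, 153.8]] wrist front edge [[326.5, 221.8]]
20 side [[338.3, 151.5], [331.1, 150.6]] wrist front edge [[326.6, 227.0]]
30 side [[338.3, 148.2], [331.1, 147.3]] wrist front edge [[326.7, 232.7]]
40 side [[338.3, 144.9], [331.0, 144.0]] wrist front edge [[326.9, 239.1]]
324 [(np.int64(252), np.int64(238), np.int64(187)), (np.int64(252), np.int64(236), np.int64(182)), (np.int64(233), np.int64(203), np.int64(150)), (np.int64(180), np.int64(151), np.int64(114)), (np.int64(184), np.int64(155), np.int64(115)), (np.int64(184), np.int64(155), np.int64(116)), (np.int64(184), np.int64(154), np.int64(115)), (np.int64(173), np.int64(149), np.int64(111)), (np.int64(112), np.int64(139), np.int64(112)), (np.int64(41), np.int64(152), np.int64(132)), (np.int64(46), np.int64(152), np.int64(131)), (np.int64(49), np.int64(153), np.int64(131)), (np.int64(46), np.int64(151), np.int64(129)), (np.int64(47), np.int64(152), np.int64(132)), (np.int64(48), np.int64(152), np.int64(131)), (np.int64(49), np.int6
[... 1072 characters left out ...]
47), np.int64(42)), (np.int64(88), np.int64(48), np.int64(43)), (np.int64(87), np.int64(49), np.int64(43)), (np.int64(87), np.int64(45), np.int64(40)), (np.int64(85), np.int64(52), np.int64(47)), (np.int64(64), np.int64(109), np.int64(95)), (np.int64(44), np.int64(156), np.int64(133)), (np.int64(48), np.int64(153), np.int64(132)), (np.int64(48), np.int64(153), np.int64(131)), (np.int64(48), np.int64(151), np.int64(131)), (np.int64(46), np.int64(151), np.int64(130)), (np.int64(48), np.int64(153), np.int64(132)), (np.int64(46), np.int64(150), np.int64(130)), (np.int64(48), np.int64(152), np.int64(131)), (np.int64(48), np.int64(152), np.int64(131)), (np.int64(47), np.int64(152), np.int64(131))]
```

Both views put the fingertips about 30–38 mm behind the reported TCP, so I'll descend to TCP z ≈ -2 and check the grip before lifting.

```bash
python3 -m inch '[{"xyz":[-0.2,0,0],"spin":0},{"xyz":[-0.2,0,0],"spin":0},{"xyz":[-0.2,0,0],"spin":0},{"xyz":[-0.2,0,0],"spin":0},{"xyz":[-0.2,0,0],"spin":0},{"xyz":[-0.2,0,1],"spin":0},{"xyz":[-0.2,0,3],"spin":0},{"xyz":[-0.2,0,5],"spin":0},{"xyz":[-0.2,0,7],"spin":0},{"xyz":[-0.2,0,9],"spin":0},{"xyz":[-0.2,0,11],"spin":0},{"xyz":[-0.2,0,12],"spin":0},{"xyz":[-0.2,0,12.2],"spin":0},{"xyz":[-0.2,0,12.2],"spin":0}]' 0.2
python3 -m inch '[{"xyz":[0,0,0],"spin":0},{"xyz":[0,0,0],"spin":0},{"xyz":[0,0,0],"spin":0},{"xyz":[0,0,0],"spin":0},{"xyz":[0,0,0],"spin":0},{"xyz":[0,0,0],"spin":0},{"xyz":[0,0,0],"spin":0},{"xyz":[0,0,0],"spin":0}]' 1
python3 - <<'E'
from h import *
rel(637,-280,3,92)
E
```

```text
t: 11.25
ee_pos: [455.5, 3.5, -4.2]
orientation: [-3.14, -0.054, -0.0]
ft_force: [0.8, 0.1, -0.5]
width: 70.3
t: 12.05
ee_pos: [455.8, 3.5, -3.9]
orientation: [-3.14, -0.054, -0.001]
ft_force: [-0.5, -0.3, 5.7]
width: 39.5
t 12.05 at [455.8   3.5  -3.9] jawyaw -88.0 q6 1.52 -> xyz [17.14 28.95 -0.7 ] spin -0.0
```

```bash
python3 -m inch '[{"xyz":[0,0,-1],"spin":0},{"xyz":[0,0,-3],"spin":0},{"xyz":[0,0,-6],"spin":0},{"xyz":[0.6,1,-9],"spin":0},{"xyz":[2,3.4,-9.5],"spin":0},{"xyz":[4,7,-9.5],"spin":0},{"xyz":[6,10.5,-9.5],"spin":0},{"xyz":[8.3,14,-9.5],"spin":0},{"xyz":[10.4,17.5,-9.5],"spin":0},{"xyz":[12.5,21,-9.5],"spin":0},{"xyz":[14.5,24.5,-9.5],"spin":0},{"xyz":[16.2,27.5,-9.5],"spin":0},{"xyz":[17.1,28.9,-9.5],"spin":0},{"xyz":[17.1,28.9,-8.5],"spin":0},{"xyz":[17.1,28.9,-7.5],"spin":0},{"xyz":[17.1,28.9,-7],"spin":0}]' 1
python3 - <<'E'
from h import *
snap('wrist','w6.png');rel(637,-280,1,92)
E
```

```text
t: 13.65
ee_pos: [634.6, -277.9, 64.1]
orientation: [-3.138, -0.055, 0.004]
ft_force: [-0.4, 0.2, -0.5]
width: 39.2
t 13.7 at [ 634.5 -277.7   63.6] jawyaw -88.0 q6 1.1 -> xyz [0.26 0.26 6.26] spin 0.0
```

View pics/w6.png

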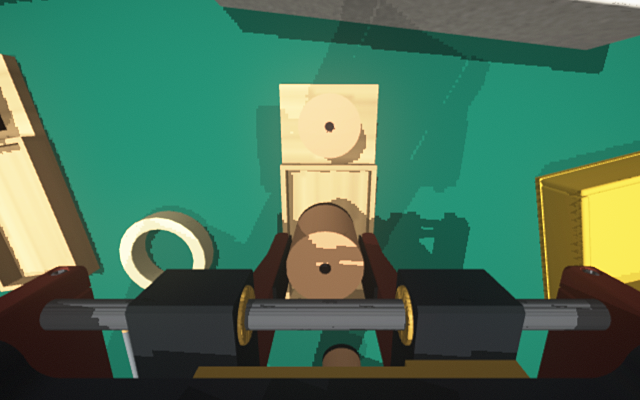

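The round heel is held and centred over the round bay (sample dot at (329,126)). Lowering and releasing it.

```bash
python3 - <<'E'
from h import *
o=ctrl.get_obs();print(ray('wrist',(329,126),65,o), 'expect sample', [608+95*np.cos(.035),-281+95*np.sin(.035)])
E
python3 -m inch '[{"xyz":[0.1,0.2,1.5],"spin":0},{"xyz":[0.1,0.2,3.5],"spin":0},{"xyz":[0.1,0.2,5],"spin":0},{"xyz":[0.1,0.2,5.8],"spin":0},{"xyz":[0.1,0.2,6.2],"spin":0},{"xyz":[0.1,0.2,6.25],"spin":0},{"xyz":[0.1,0.2,6.25],"spin":0}]' 1
python3 -m inch '[{"xyz":[0,0,0],"spin":0},{"xyz":[0,0,0],"spin":0},{"xyz":[0,0,0],"spin":0},{"xyz":[0,0,0],"spin":0},{"xyz":[0,0,-1],"spin":0},{"xyz":[0,0,-4],"spin":0},{"xyz":[0,0,-8],"spin":0},{"xyz":[0,0,-12],"spin":0},{"xyz":[0,0,-12],"spin":0}]' 0.25
python3 - <<'E'
from h import *
snap('wrist','w7.png');rel(464,-300.5,-4,92)
E
```

```text
[[ 706.08569135 -277.05701165   65.        ]] expect sample [np.float64(702.9418184397314), np.float64(-277.67567881258805)]
t: 14.4
ee_pos: [635.9, -279.7, 1.6]
orientation: [-3.139, -0.055, 0.003]
ft_force: [0.5, -0.1, 0.5]
width: 39.4
t: 15.3
ee_pos: [640.1, -281.8, 129.1]
orientation: [3.139, 0.055, 0.013]
ft_force: [1.0, -0.1, 0.3]
width: 65.9
t 15.35 at [ 638.5 -281.1  126. ] jawyaw -88.0 q6 1.1 -> xyz [-17.56   1.32  12.92] spin 0.0
```

```bash
python3 -m inch '[{"xyz":[-2,0.2,0],"spin":0},{"xyz":[-5.5,0.5,0],"spin":0},{"xyz":[-9.5,0.8,1],"spin":0},{"xyz":[-13.5,1.1,2],"spin":0},{"xyz":[-16.5,1.3,3],"spin":0},{"xyz":[-17.6,1.3,4],"spin":0},{"xyz":[-17.6,1.3,6],"spin":0},{"xyz":[-17.6,1.3,8.5],"spin":0},{"xyz":[-17.6,1.3,11],"spin":0},{"xyz":[-17.6,1.3,12.5],"spin":0},{"xyz":[-17.6,1.3,12.9],"spin":0},{"xyz":[-17.6,1.3,12.9],"spin":0}]' 0.25
python3 -m inch '[{"xyz":[0,0,0],"spin":0},{"xyz":[0,0,0],"spin":0},{"xyz":[0,0,0],"spin":0},{"xyz":[0,0,0],"spin":0},{"xyz":[0,0,0],"spin":0},{"xyz":[0,0,0],"spin":0},{"xyz":[0,0,0],"spin":0}]' 1
python3 - <<'E'
from h import *
rel(581,-281,1.5,92)
E
```

```text
t: 16.55
ee_pos: [463.6, -300.1, -4.4]
orientation: [-3.141, -0.056, -0.006]
ft_force: [-0.9, -0.1, -0.3]
width: 65.7
t: 17.25
ee_pos: [464.0, -300.4, -3.7]
orientation: [3.141, 0.056, 0.007]
ft_force: [-0.7, 0.6, 6.6]
width: 39.6
t 17.25 at [ 464.  -300.4   -3.7] jawyaw -88.0 q6 0.94 -> xyz [11.76 -1.52 -0.46] spin 0.0
```

```bash
python3 -m inch '[{"xyz":[0,0,-1],"spin":0},{"xyz":[0,0,-3],"spin":0},{"xyz":[0,0,-6],"spin":0},{"xyz":[1,-0.1,-8],"spin":0},{"xyz":[3,-0.4,-8.5],"spin":0},{"xyz":[6,-0.8,-8.5],"spin":0},{"xyz":[9,-1.2,-8.5],"spin":0},{"xyz":[11,-1.5,-8.5],"spin":0},{"xyz":[11.75,-1.5,-8],"spin":0},{"xyz":[11.75,-1.5,-7.5],"spin":0},{"xyz":[11.75,-1.5,-7],"spin":0},{"xyz":[11.75,-1.5,-6],"spin":0},{"xyz":[11.75,-1.5,-4],"spin":0},{"xyz":[11.75,-1.5,-2],"spin":0},{"xyz":[11.75,-1.5,-0.9],"spin":0},{"xyz":[11.75,-1.5,-0.5],"spin":0},{"xyz":[11.75,-1.5,-0.45],"spin":0},{"xyz":[11.75,-1.5,-0.45],"spin":0}]' 1
python3 -m inch '[{"xyz":[0,0,0],"spin":0},{"xyz":[0,0,0],"spin":0},{"xyz":[0,0,0],"spin":0},{"xyz":[0,0,0],"spin":0},{"xyz":[0,0,-1],"spin":0},{"xyz":[0,0,-4],"spin":0},{"xyz":[0,0,-8],"spin":0},{"xyz":[0,0,-12],"spin":0},{"xyz":[0,0,-15],"spin":0},{"xyz":[0,0,-15],"spin":0}]' 0.25
python3 - <<'E'
from h import *
snap('wrist','w8.png');rel(444.3,-159.3,-4,83.4)
E
```

```text
t: 19.05
ee_pos: [581.1, -281.5, 1.7]
orientation: [3.14, 0.055, 0.008]
ft_force: [0.1, 0.6, -0.8]
width: 39.3
t: 20.05
ee_pos: [583.3, -282.9, 157.7]
orientation: [3.136, 0.055, 0.021]
ft_force: [0.1, -0.0, 0.4]
width: 66.0
t 20.1 at [ 581.9 -282.2  155. ] jawyaw -88.0 q6 1.06 -> xyz [-13.47 -12.82  15.72] spin 8.6
```

View pics/w8.png

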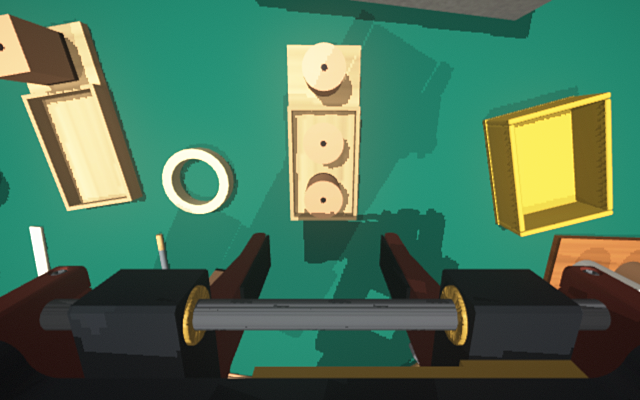

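Both round heels stand in the round bay, dots at (323,144) and (323,200). Next is block B.

```bash
python3 -m inch '[{"xyz":[-2,-2,1],"spin":2},{"xyz":[-4.5,-4.3,2],"spin":5},{"xyz":[-7.2,-7,3.5],"spin":8.6},{"xyz":[-10,-9.6,5],"spin":8.6},{"xyz":[-12.5,-12,6],"spin":8.6},{"xyz":[-13.5,-12.8,7],"spin":8.6},{"xyz":[-13.5,-12.8,9],"spin":8.6},{"xyz":[-13.5,-12.8,11.5],"spin":8.6},{"xyz":[-13.5,-12.8,14],"spin":8.6},{"xyz":[-13.5,-12.8,15.4],"spin":8.6},{"xyz":[-13.5,-12.8,15.7],"spin":8.6},{"xyz":[-13.5,-12.8,15.7],"spin":8.6}]' 0.25
python3 -m inch '[{"xyz":[0,0,0],"spin":0},{"xyz":[0,0,0],"spin":0},{"xyz":[0,0,0],"spin":0},{"xyz":[0,0,0],"spin":0},{"xyz":[0,0,0],"spin":0},{"xyz":[0,0,0],"spin":0},{"xyz":[0,0,0],"spin":0},{"xyz":[0,0,0],"spin":0}]' 1
python3 - <<'E'
from h import *
rel(618+28*.988,-11+28*.156,1.2,99)
E
```

```text
t: 21.3
ee_pos: [443.0, -159.1, -4.7]
orientation: [3.134, -0.18, 0.012]
ft_force: [-0.5, 0.8, -0.2]
width: 66.1
t: 22.1
ee_pos: [443.3, -159.3, -4.2]
orientation: [3.134, -0.18, 0.013]
ft_force: [-1.0, -0.1, 6.5]
width: 35.7
t 22.1 at [ 443.3 -159.3   -4.2] jawyaw -96.6 q6 1.31 -> xyz [ 18.35 -17.48  -0.41] spin -15.6
```

```bash
python3 -m inch '[{"xyz":[0,0,-1],"spin":0},{"xyz":[0,0,-3],"spin":0},{"xyz":[0,0,-6],"spin":0},{"xyz":[1,-1,-8.5],"spin":-2},{"xyz":[3.5,-3.4,-9],"spin":-5},{"xyz":[6.5,-6.2,-9],"spin":-9},{"xyz":[9.5,-9,-9],"spin":-13},{"xyz":[12.5,-12,-9],"spin":-15.6},{"xyz":[15.5,-14.8,-9],"spin":-15.6},{"xyz":[17.6,-16.8,-9],"spin":-15.6},{"xyz":[18.3,-17.5,-8.5],"spin":-15.6},{"xyz":[18.3,-17.5,-8],"spin":-15.6},{"xyz":[18.3,-17.5,-7],"spin":-15.6},{"xyz":[18.3,-17.5,-5],"spin":-15.6},{"xyz":[18.3,-17.5,-3],"spin":-15.6},{"xyz":[18.3,-17.5,-1.4],"spin":-15.6},{"xyz":[18.3,-17.5,-0.7],"spin":-15.6},{"xyz":[18.3,-17.5,-0.4],"spin":-15.6},{"xyz":[18.3,-17.5,-0.4],"spin":-15.6}]' 1
python3 -m inch '[{"xyz":[0,0,0],"spin":0},{"xyz":[0,0,0],"spin":0},{"xyz":[0,0,0],"spin":0},{"xyz":[0,0,0],"spin":0},{"xyz":[0,0,-1],"spin":0},{"xyz":[0,0,-4],"spin":0},{"xyz":[0,0,-8],"spin":0},{"xyz":[0,0,-12],"spin":0},{"xyz":[0,0,-12],"spin":0}]' 0.25
python3 - <<'E'
from h import *
snap('wrist','w9.png');rel(449.5,331,-4,102)
E
```

```text
t: 24.0
ee_pos: [645.0, -6.7, 1.0]
orientation: [3.129, 0.246, 0.012]
ft_force: [-0.3, 0.3, -0.5]
width: 35.7
t: 24.9
ee_pos: [648.3, -6.4, 127.9]
orientation: [3.127, 0.246, 0.029]
ft_force: [0.1, -0.6, 0.6]
width: 66.2
t 24.95 at [646.5  -6.4 125. ] jawyaw -81.0 q6 1.39 -> xyz [-14.36 -36.47  12.51] spin -3.0
```

```bash
python3 -m inch '[{"xyz":[-1,-2.5,0],"spin":0},{"xyz":[-2.5,-6.3,0],"spin":-1},{"xyz":[-4.2,-10.6,0],"spin":-2},{"xyz":[-5.9,-15,0],"spin":-3},{"xyz":[-7.6,-19.3,0],"spin":-3},{"xyz":[-9.3,-23.6,1],"spin":-3},{"xyz":[-11,-28,2],"spin":-3},{"xyz":[-12.7,-32.2,3],"spin":-3},{"xyz":[-14,-35.5,4],"spin":-3},{"xyz":[-14.4,-36.5,4.5],"spin":-3},{"xyz":[-14.4,-36.5,5],"spin":-3},{"xyz":[-14.4,-36.5,6.5],"spin":-3},{"xyz":[-14.4,-36.5,8.5],"spin":-3},{"xyz":[-14.4,-36.5,10.5],"spin":-3},{"xyz":[-14.4,-36.5,12],"spin":-3},{"xyz":[-14.4,-36.5,12.5],"spin":-3},{"xyz":[-14.4,-36.5,12.5],"spin":-3}]' 0.25
python3 -m inch '[{"xyz":[0,0,0],"spin":0},{"xyz":[0,0,0],"spin":0},{"xyz":[0,0,0],"spin":0},{"xyz":[0,0,0],"spin":0},{"xyz":[0,0,0],"spin":0},{"xyz":[0,0,0],"spin":0},{"xyz":[0,0,0],"spin":0},{"xyz":[0,0,0],"spin":0}]' 1
python3 - <<'E'
from h import *
rel(618-29*.988,-11-29*.156,1.5,99)
E
```

```text
t: 26.65
ee_pos: [449.1, 330.2, -4.8]
orientation: [3.119, 0.326, 0.021]
ft_force: [-0.1, -0.0, -0.1]
width: 66.0
t: 27.45
ee_pos: [449.3, 330.5, -4.3]
orientation: [3.12, 0.326, 0.022]
ft_force: [-0.5, -1.2, 5.9]
width: 35.5
t 27.45 at [449.3 330.5  -4.3] jawyaw -78.1 q6 2.0 -> xyz [ 6.54 36.75 -0.26] spin 2.9
```

```bash
python3 -m inch '[{"xyz":[0,0,-1],"spin":0},{"xyz":[0,0,-3],"spin":0},{"xyz":[0,0,-6],"spin":0},{"xyz":[0.3,1.5,-9],"spin":0},{"xyz":[0.9,5,-9.5],"spin":1},{"xyz":[1.7,9.3,-9.5],"spin":2},{"xyz":[2.5,13.7,-9.5],"spin":2.9},{"xyz":[3.2,18,-9.5],"spin":2.9},{"xyz":[4,22.5,-9.5],"spin":2.9},{"xyz":[4.8,27,-9.5],"spin":2.9},{"xyz":[5.6,31.3,-9.5],"spin":2.9},{"xyz":[6.3,35,-9.5],"spin":2.9},{"xyz":[6.5,36.7,-9],"spin":2.9},{"xyz":[6.5,36.7,-8.5],"spin":2.9},{"xyz":[6.5,36.7,-8],"spin":2.9},{"xyz":[6.5,36.7,-8],"spin":2.9}]' 1
python3 - <<'E'
from h import *
o,w=snap('wrist','w10.png');rel(618-29*.988,-11-29*.156,1.5,99)
cv2.imwrite('pics/c10.png',cv2.resize(w[20:330,170:470,::-1],None,fx=1.6,fy=1.6))
E
```

```text
t: 29.05
ee_pos: [586.2, -13.5, 77.8]
orientation: [3.128, 0.249, 0.018]
ft_force: [0.6, 1.4, -0.7]
width: 35.8
t 29.1 at [586.6 -13.4  78.2] jawyaw -80.9 q6 1.37 -> xyz [0.15 0.21 7.68] spin 0.1
```

View pics/c10.png

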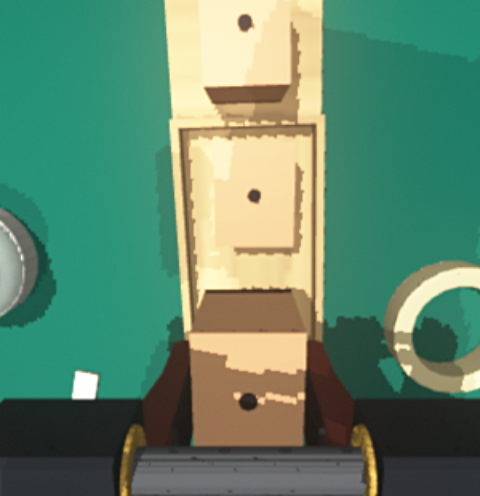

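```bash
python3 - <<'E'
from h import *
o=ctrl.get_obs();a=ray('wrist',(328.8,141.9),59,o)[0];b=ray('wrist',(170+248/1.6,20+401/1.6),78+4.3+55,o)[0];print('placed',a,'held',b)
d=(a-b)[:2];u=np.array([.988,.156]);print('sep along',d@u)
E
python3 -m inch '[{"xyz":[0.1,0.2,1],"spin":0},{"xyz":[0.1,0.2,3],"spin":0},{"xyz":[0.1,0.2,5],"spin":0},{"xyz":[0.1,0.2,6.6],"spin":0},{"xyz":[0.1,0.2,7.4],"spin":0},{"xyz":[0.1,0.2,7.7],"spin":0},{"xyz":[0.1,0.2,7.7],"spin":0},{"xyz":[0.1,0.2,7.7],"spin":0}]' 1
```

```text
placed [646.67041437  -6.05262059  59.        ] held [586.303726   -12.39089744 137.3       ]
sep along 60.631059294267985
t: 29.9
ee_pos: [589.4, -15.5, 1.9]
orientation: [3.127, 0.25, 0.021]
ft_force: [0.3, -0.0, -0.1]
width: 35.8
```

```bash
python3 -m inch '[{"xyz":[0,0,0],"spin":0},{"xyz":[0,0,0],"spin":0},{"xyz":[0,0,0],"spin":0},{"xyz":[0,0,0],"spin":0},{"xyz":[0,0,-1],"spin":0},{"xyz":[0,0,-4],"spin":0},{"xyz":[0,0,-8],"spin":0},{"xyz":[0,0,-12],"spin":0},{"xyz":[0,0,-12],"spin":0}]' 0.25
python3 - <<'E'
from h import *
snap('wrist','w11.png');rel(455.3,170.6,-20,73)
E
```

```text
t: 30.8
ee_pos: [591.7, -15.3, 128.1]
orientation: [3.126, 0.25, 0.037]
ft_force: [-0.1, -0.8, -0.8]
width: 65.8
t 30.85 at [590.  -15.2 125.5] jawyaw -80.9 q6 1.37 -> xyz [-10.63 -20.58  14.21] spin 26.1
```

View pics/w11.png

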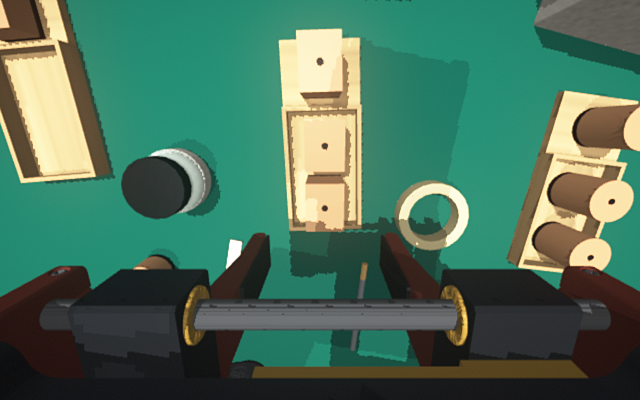

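Both blocks stand in the block bay, dots at (325,146) and (325,208), and the round heels, jar and tape are undisturbed. The low heel is next.

```bash
python3 -m inch '[{"xyz":[-2,-3.8,0],"spin":5},{"xyz":[-4,-7.7,0],"spin":11},{"xyz":[-6,-11.6,1],"spin":18},{"xyz":[-8,-15.5,2],"spin":24},{"xyz":[-9.8,-19,3],"spin":26.1},{"xyz":[-10.6,-20.6,5],"spin":26.1},{"xyz":[-10.6,-20.6,7],"spin":26.1},{"xyz":[-10.6,-20.6,9],"spin":26.1},{"xyz":[-10.6,-20.6,11],"spin":26.1},{"xyz":[-10.6,-20.6,12.5],"spin":26.1},{"xyz":[-10.6,-20.6,13.5],"spin":26.1},{"xyz":[-10.6,-20.6,14],"spin":26.1},{"xyz":[-10.6,-20.6,14.1],"spin":26.1},{"xyz":[-10.6,-20.6,14.1],"spin":26.1}]' 0.25
python3 -m inch '[{"xyz":[0,0,0],"spin":0},{"xyz":[0,0,0],"spin":0},{"xyz":[0,0,0],"spin":0},{"xyz":[0,0,0],"spin":0},{"xyz":[0,0,0],"spin":0},{"xyz":[0,0,0],"spin":0},{"xyz":[0,0,0],"spin":0},{"xyz":[0,0,0],"spin":0}]' 1
python3 - <<'E'
from h import *
rel(628.6,264.2,-15,13)
E
```

```text
t: 32.25
ee_pos: [455.7, 170.9, -18.7]
orientation: [3.107, -0.463, 0.032]
ft_force: [0.7, 0.3, -0.7]
width: 65.6
t: 33.05
ee_pos: [455.8, 170.9, -18.4]
orientation: [3.107, -0.463, 0.033]
ft_force: [-1.7, -0.7, 5.8]
width: 37.6
t 33.05 at [455.8 170.9 -18.4] jawyaw -107.0 q6 2.23 -> xyz [ 13.81 -13.96  -0.02] spin 60.0
```

```bash
python3 -m inch '[{"xyz":[0,0,-1],"spin":0},{"xyz":[0,0,-3],"spin":0},{"xyz":[0,0,-6],"spin":-5},{"xyz":[0.5,-0.5,-9],"spin":-13},{"xyz":[2,-2,-10],"spin":-21},{"xyz":[4,-4,-10],"spin":-29},{"xyz":[6,-6,-10],"spin":-37},{"xyz":[8,-8,-10],"spin":-45},{"xyz":[10,-10,-10],"spin":-53},{"xyz":[12,-12,-10],"spin":-61},{"xyz":[13.3,-13.5,-10],"spin":-69},{"xyz":[13.8,-14,-10],"spin":-77},{"xyz":[13.8,-14,-10],"spin":-85},{"xyz":[13.8,-14,-10],"spin":-93},{"xyz":[13.8,-14,-10],"spin":-101},{"xyz":[13.8,-14,-10],"spin":-109},{"xyz":[13.8,-14,-9.5],"spin":-116},{"xyz":[13.8,-14,-9],"spin":-120},{"xyz":[13.8,-14,-9],"spin":-120},{"xyz":[13.8,-14,-9],"spin":-120}]' 1
python3 - <<'E'
from h import *
o,w=snap('wrist','w12.png');rel(628.6,264.2,-14,13)
E
```

```text
t: 35.05
ee_pos: [626.6, 264.8, 75.0]
orientation: [1.946, 2.443, 0.016]
ft_force: [-0.1, -0.8, -0.3]
width: 37.9
t 35.1 at [626.8 264.9  75.2] jawyaw 12.9 q6 0.17 -> xyz [-0.04 -0.01  8.92] spin -0.1
```

View pics/w12.png

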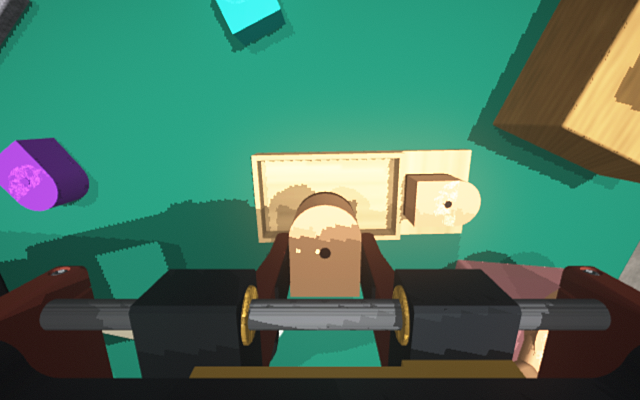

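The low heel is held over the low bay: dot (325,253), bay corners about (252,155), (400,152) and (258,242). I'll check the alignment numerically.

Run:
```python
from h import *
o=ctrl.get_obs()
P=ray('wrist',[(252,155),(400,152),(258,242)],22,o)[:,:2];print(P.round(1),'centre',((P[1]+P[2])/2).round(1),'angle',np.degrees(np.arctan2(*(P[1]-P[0])[::-1])))
print('held dot',ray('wrist',(325,253),75.2+18.4+34,o),'sample dot',ray('wrist',(448,204),44,o),'-> bay centre', ray('wrist',(448,204),44,o)[0,:2]-95*np.array([np.cos(.227),np.sin(.227)]))
```

```text
[[558.6 297.8]
 [678.7 327.6]
 [576.1 221.3]] centre [627.4 274.4] angle 13.923481625968167
held dot [[624.49562981 272.74459967 127.6       ]] sample dot [[722.50882848 297.3360779   44.        ]] -> bay centre [629.9459637  275.95580513]
```

```bash
python3 -m inch '[{"xyz":[0.1,0.3,1],"spin":0.5},{"xyz":[0.1,0.3,3],"spin":0.5},{"xyz":[0.1,0.3,5],"spin":0.5},{"xyz":[0.1,0.3,7],"spin":0.5},{"xyz":[0.1,0.3,8.2],"spin":0.5},{"xyz":[0.1,0.3,8.7],"spin":0.5},{"xyz":[0.1,0.3,8.9],"spin":0.5},{"xyz":[0.1,0.3,8.9],"spin":0.5},{"xyz":[0.1,0.3,8.9],"spin":0.5}]' 1
python3 -m inch '[{"xyz":[0,0,0],"spin":0},{"xyz":[0,0,0],"spin":0},{"xyz":[0,0,0],"spin":0},{"xyz":[0,0,0],"spin":0},{"xyz":[0,0,0],"spin":0},{"xyz":[0,0,-1],"spin":0},{"xyz":[0,0,-4],"spin":0},{"xyz":[0,0,-8],"spin":0},{"xyz":[0,0,-12],"spin":0},{"xyz":[-3,0,-15],"spin":0},{"xyz":[-6,0,-18],"spin":0},{"xyz":[-6,0,-20],"spin":0},{"xyz":[-6,0,-20],"spin":0}]' 0.3
python3 - <<'E'
from h import *
o,w=snap('wrist','w13.png'); 
def face(im,c,h,o,tol=25,r=40):
    x,y=c;q=im[y-r:y+r,x-r:x+r];V=q.max(2).astype(int)
    g=cv2.cvtColor(im,cv2.COLOR_RGB2GRAY)
    return ray('wrist',c,h,o)
p=proj('wrist',[[627.5,274,38],[722,296,44],[645,-6,59],[627.5,274,4]],o);print(o['ee_pos'],p.round(1))
# find dark dots near expected low heel
x,y=p[0].astype(int);g=cv2.cvtColor(w,cv2.COLOR_RGB2HSV)[...,2];q=cv2.inRange(g[y-15:y+15,x-15:x+15],0,110)
for c in cv2.findContours(q,0,1)[0]: print('dark',cv2.minEnclosingCircle(c)[0][0]+x-15,cv2.minEnclosingCircle(c)[0][1]+y-15,cv2.contourArea(c))
_,s=snap('side','s13.png');snap('top','t13.png')
for n,P in(('low',[627,274,38]),('bB',[646.5,-6,59]),('bA',[590,-16,59]),('rA',[637,-279,59]),('rB',[582,-281,59])):
    u=proj('side',[P])[0];x,y=u.round().astype(int);G=cv2.cvtColor(s,cv2.COLOR_RGB2GRAY).astype(int);k=G[y-7:y+8,x-7:x+8];j=np.unravel_index((cv2.blur(k.astype(np.float32),(3,3))-k).argmax(),k.shape);print(n,u.round(1),'darkdot at',x-7+j[1],y-7+j[0],k[j],int(np.median(k)))
E
```

```text
t: 36.0
ee_pos: [632.0, 266.5, -13.0]
orientation: [1.956, 2.434, 0.018]
ft_force: [0.3, 0.2, -0.4]
width: 37.9
t: 37.3
ee_pos: [642.8, 208.3, 191.8]
orientation: [1.956, 2.429, 0.027]
ft_force: [0.6, -0.0, -0.1]
width: 61.1
[642.8334814  208.29179794 191.78342071] [[319.7 126.8]
 [405.3 125.6]
 [289.1 341.6]
 [319.4 126. ]]
dark 322.0 127.0 3.5
low [241.1 227.1] darkdot at 241 226 114 236
bB [273.4 163.1] darkdot at 266 160 123 165
bA [293.1 164. ] darkdot at 300 157 167 191
rA [305.6 122.8] darkdot at 299 121 123 148
rB [321.8 124.5] darkdot at 329 123 137 149
```

Run:
```python
from h import *
o=ctrl.get_obs();w=np.load('pics/w13.png.npy')
L=[('wrist',(322,127),o),('side',(241,226),None)];A=np.zeros((3,3));b=np.zeros(3)
for n,uv,oo in L:
    K,R,p=cam(n,oo);d=R@np.linalg.inv(K)@np.r_[uv,1];d/=np.linalg.norm(d);Q=np.eye(3)-np.outer(d,d);A+=Q;b+=Q@p
print('low top centre',np.linalg.solve(A,b).round(1))
c=np.array([321,126]);r=32;h=cv2.cvtColor(w[94:158,289:353],cv2.COLOR_RGB2GRAY)
e=cv2.Canny(h,25,70);  print('\n'.join(''.join('#' if v else '.' for v in row[::1]) for row in e[::2]))
for t in('jar','tape'): pass
# bystanders: compare first and last top views
a=np.load('pics/top0.png.npy').astype(int);z=np.load('pics/t13.png.npy').astype(int);d=abs(a-z).max(2)
print('jar diff',d[168:192,276:304].mean(),'tape diff',d[168:196,371:401].mean(),'round bay diff',d[150:196,420:450].mean())
```

```text
low top centre [625.9 274.7  42.1]
................................................................
###################.............................................
.....................#....###....####..#####..######.########..#
...###.....#......##............................................
................................................................
................................................................
................................................................
................................................................
................................................................
.................#.#............................................
...............##.#.............................................
.............##.##...............................#..............
............#...#................................#..............
...........##...#.................................#.#...........
...........#....#.................................#..#..........
..........##....#.................................#..#..........
..........#.....#........
[... 393 characters left out ...]
......................#..#..........
..........#.....#.................................#..#..........
...........#....#.................................#...#.........
...........#....#.................................#..#..........
...........##...#.................................#..#..........
...........##...#.................................#.##..........
...........#.....####################.#####....####.............
............###.##############.######..####.....................
.........######..##########################.....................
..........#################################.....................
jar diff 44.71875 tape diff 22.47142857142857 round bay diff 53.68405797101449
```

```bash
python3 -m inch '[{"xyz":[-2,-2.5,-2],"spin":0},{"xyz":[-5,-6,-5],"spin":0},{"xyz":[-8,-10,-8],"spin":0},{"xyz":[-10.5,-13.5,-11],"spin":0},{"xyz":[-13,-17,-11],"spin":0},{"xyz":[-15.5,-20,-11],"spin":0},{"xyz":[-16.5,-20.5,-11],"spin":0},{"xyz":[-16.5,-20.5,-11],"spin":0},{"xyz":[-16.5,-20.5,-11],"spin":0}]' 0
python3 - <<'E'
from h import *
o,w=snap('wrist','w14.png');_,s=snap('side','s14.png');print(o['ee_pos'])
O={'x':0}
def dot(im,u,r=8):
    x,y=np.round(u).astype(int)
    if not(r<x<640-r and r<y<400-r): return None
    k=cv2.cvtColor(im,cv2.COLOR_RGB2GRAY)[y-r:y+r+1,x-r:x+r+1].astype(np.float32);m=cv2.medianBlur(k.astype(np.uint8),7)-k;j=np.unravel_index(m.argmax(),k.shape);return (int(x-r+j[1]),int(y-r+j[0]),int(m.max()))
for n,P in(('low',[627,274,38]),('bB',[646.5,-6,59]),('bA',[590,-16,59]),('rA',[637,-279,59]),('rB',[582,-281,59])):
    for c,im,oo in(('wrist',w,o),('side',s,None)): u=proj(c,[P],oo)[0];print(n,c,u.round(1),dot(im,u))
s0=np.load('pics/side0.png.npy').astype(int);d=abs(s.astype(int)-s0).max(2);print('side diff jar',d[188:218,262:292].mean().round(1),'tape',d[148:168,294:322].mean().round(1))
E
```

```text
t: 38.35
ee_pos: [473.3, 4.4, 292.9]
orientation: [1.957, 2.436, 0.016]
ft_force: [0.4, 0.3, -0.8]
width: 87.7
[473.30231053   4.36717605 292.87423915]
low wrist [476.6  -1.5] None
low side [241.1 227.1] (241, 226, 126)
bB wrist [430.8 203. ] (431, 203, 183)
bB side [273.4 163.1] (274, 163, 74)
bA wrist [393.5 201.7] (394, 201, 174)
bA side [293.1 164. ] (294, 159, 80)
rA wrist [377.8 346.6] (378, 347, 173)
rA side [305.6 122.8] (299, 130, 42)
rB wrist [347.4 342.4] (347, 343, 200)
rB side [321.8 124.5] (315, 126, 35)
side diff jar 10.6 tape 23.9
```

Run:
```python
from h import *
for f in('side0','s14'):
    h=cv2.cvtColor(np.load(f'pics/{f}.png.npy'),cv2.COLOR_RGB2HSV)
    for n,(x0,y0,x1,y1) in(('tape',(290,146,326,170)),('jar',(260,185,295,220))):
        q=h[y0:y1,x0:x1];m=(abs(q[...,0].astype(int)-82)>14)|(q[...,1]<90);yy,xx=np.nonzero(m);print(f,n,xx.mean().round(1)+x0,yy.mean().round(1)+y0,m.sum(), 'bbox',xx.min()+x0,xx.max()+x0,yy.min()+y0,yy.max()+y0)
ctrl.close_job()
```

```text
side0 tape 306.4 158.8 433 bbox 290 325 146 169
side0 jar 277.2 200.9 770 bbox 260 294 185 218
s14 tape 305.0 159.4 488 bbox 290 325 146 169
s14 jar 277.2 200.9 770 bbox 260 294 185 218
the job is handed in; nothing more can be done
```

All five heels are sorted: both blocks in the block bay, both rounds in the round bay, and the low heel in the low bay. I handed the job in at about 38.5 s of the 128 s allowed.

**Missed grips:** The first two pick-ups came away empty and left both heels standing where they were. The camera views showed the fingertips sitting roughly 30–38 mm behind the reported TCP. I gripped lower after that and all five picks held.

**Last checks:**
- **Block heels:** the centre dots were within 1 px of where they should be for upright heels on the floor in the wrist view. In the side view, block B matched within 1 px. The detector's pick for block A was 5 px off.
- **Round heels:** the dots were within 1 px in the wrist view. The side view gave only weak detections 7–10 px off, so it did not confirm them.
- **Low heel:** the side view matched within about 1 px, and the wrist view within about 2 px just after release. Combining the two put its top at 42 mm where I expected 38 mm, which I put down to calibration error. At release its foot was about 1.4 mm above the floor by the arm's reading.
- **Glue jar:** its position in the side view is identical before and after.
- **Tape roll:** its measured centre differs by 1.4 px. I took this as the arm's shadow changing the mask, but did not confirm it. The last pictures I viewed showed the roll undisturbed.

I had used all 16 picture views before the low heel was released, so its placement and the final scene were checked by numbers only.

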